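# Hook the sprung guard gate open on its gravity latch

### The arm

A 7-joint arm with a two-finger parallel gripper is mounted at the origin on a cart in front of the work surface, level with it; the furniture and walls round the work are solid. World frame = base frame: x ahead of the robot, y to its left, z up, the work surface at z = 0. Lengths are in m, angles in degrees, forces in N, time in s.
With the tool pointing down it reaches from about 0.35 to 0.9 m from the base axis. Payload 8.1 kg.
Tool frame: the origin (TCP) lies at the very end of the fingers, on their centre line; the grasp point (between the pads) lies 19 mm behind it (robot.pinch_z is the distance from the TCP to the grasp point, in m); x points along the fingers, y is the direction in which the jaws open and shut, and the axes are right-handed (so a half turn about x gives the same grasp; the last joint's range is limited). The gripper opens to 92 mm and grips with 3 to 60 N. Pads are 19 mm wide; open, the fingers measure 130 mm over their backs; the gripper's body (75 mm by 190 mm) begins 47 mm behind the grasp point.
Start: joints at [-71.883, 24.895, 1.432, 90.138, -0.665, 64.973, -4.303], TCP at [0.254, 0.571, 0.227] pointing down, gripper open.
Joint ranges: [-149.89, 149.89], [-25.12, 119.58], [-72.63, 75.52], [4.76, 147.25], [-75.54, 255.54], [6.69, 114.76], [-157.13, 157.13]. Speed limits (degrees/s): [127.2, 127.2, 172.46, 172.46, 180, 180, 180].

### API

Orientations are given as a 3x3 rotation matrix whose columns are the frame's x, y, z axes.
In Python, from station import robot, hand, solver, get_image, status gives the robot as it stands. The module is installed in compiled form; this text tells all that it offers. Calls block until the motion is done:
- robot.move_ptp(position, orientation): joint-space move of the TCP to a pose.
- robot.line_to(position, orientation=None, speed=0.15, contact_N=None): straight line of the TCP; orientation=None keeps the orientation; speed is the mean speed in m/s. With contact_N (N) it stops when the force on the tool has changed by that much, and returns True; else False.
- robot.set_joints(angles): joint-space move.
- hand.set_gripper(opening, squeeze=None): finger opening in m; squeeze is the grip in N (None keeps the last); returns when the fingers have stopped.
- robot.hold(seconds).
- solver.solve_ik(position, orientation): joint angles nearest the present ones, or None.
- get_image(name): name is "scene" or "top"; returns a dict with "pixels" (480x640x3 uint8, red, green, blue), "mtx" (3x3 intrinsics, pixels), "D" ([k1, k2, p1, p2, k3] as OpenCV has them; the pictures are not rectified), "extrinsics" (4x4, takes a point from camera to world coordinates). Camera axes: x right, y down, z forward; pixel columns grow to the right and rows downward; lengths in m; the calibration is good to about 2 mm. A picture is of the moment at which its call begins. There is no depth.
A pose or a line that the arm cannot do raises robot.Unreachable and nothing moves.
- robot.close_job(): hands the job in, once; it reports no verdict.
Readings, each from a call of its own:
- status.get_clock(): time.
- status.get_joint_positions(): joint angles.
- status.get_joint_velocities(): joint speeds.
- status.get_tau(): joint torques, N m.
- status.get_eef_pos(): TCP position.
- status.get_ee_rot(): TCP orientation.
- status.get_ft_force(): force on the tool from outside, world axes, zero at the start.
- status.get_ft_torque(): the same for the moment, N m.
- status.get_width(): finger opening in m.
Only numpy, scipy, OpenCV 4.12 (cv2) and the standard library are available. Lean on these libraries where they do the work, as an engineer would, in place of code of your own. Each camera call takes 0.05 s, during which the arm holds its last target. There are 200 camera calls.

### The job

The little yellow gate in front of the heap of offcuts is latched shut. Lift its latch bar over the catch by its red handle, swing the gate open to the other catch and let the bar drop right down into that catch's slot, so that the gate stays hooked open when you let go. Do it gently: never push the bar against a catch with 15 N or more, and leave the loose things on the bench where they are.

Things in the scene. Friction and masses are not known exactly. Their poses are not given: they have to be found in the camera images.
- red_handle (a point): Where to hold the latch bar: on the axis of its upright red round handle (16 mm thick, straight, top 17 mm above this point, 38 mm free below it down to the bar). 95 mm from the hinge axis with the bar level, 65 mm outward from the bar's pivot. Its axes turn with the bar: x square to the gate (swing direction), y outward along the bar. Start height 194 mm.
- gate_hinge (a point): Point on the gate's upright hinge axis, 194 mm above the bench, on the fixed base. Its y axis points from the hinge toward the slot of the shut catch (along the shut gate); the gate swings open counter-clockwise seen from above, from +y toward -x (toward the robot). These axes do not turn with the gate.
- guard_gate (a joint): Gate angle about gate_hinge, rad: 0 shut, grows as it opens, end stop at 1.5. A weak spring (up to 0.07 N m) always draws it shut and a damper (0.25 N m s/rad) slows it; it is too weak to drag a bar lying on a rail. Yellow railing, 113 mm long, its top 137 mm above the bench.
- latch_bar (a joint): Tilt of the latch bar about its pivot, rad; grows as its free end rises (to 0.7). 0: level, down on the floor of a catch slot; about 0.13: lying on top of a catch's rail; -0.10: hanging on its stop, no catch under it. About 2 to 3 N at the handle lifts it; let go, it falls by its own weight, slowed by some damping.
- bar_blade: The flat steel latch bar, 10 mm wide, 12 mm high, its end 151 mm from the hinge axis; it turns with joint latch_bar and swings with the gate. Origin at its pivot on the gate, 30 mm from the hinge axis, 150 mm above the bench; y along the bar, outward.
- guard_base: Fixed grey base plate, 8 mm thick, with hinge post and both catches; origin on the hinge axis at the bench top, y axis toward the shut catch. Catches: steel pillars 135 mm from the hinge axis, each with a slot open upward, 15 mm wide (swing direction), 14 mm deep, floor 144 mm above the bench; the bar has 2.5 mm play in it either way.
- shut_slot (a point): Middle of the slot floor of the shut catch, where the bar lies at the start (gate angle 0). On the opening side of this slot follow a short rail (top 158 mm above the bench) and a 45 degree down ramp, over by gate angle 0.35; on the other side a horn up to 180 mm.
- open_arc (a point): Middle of the arc (gate angle 0.91, slot floor height) on which the open catch is set; fixed on the base. Its slot is anywhere from gate angle 0.80 to 1.02, not measured: look or feel for it. The opening bar meets an up ramp, a level rail (top 158 mm, 36 mm long), the slot, 20 mm more rail, a horn to 180 mm. Dragged lying loose on the rail, the bar dips in and stops; ease off and it drops home.
- hex_nut: Loose bright hexagon nut, 23x25x16 mm, right of the gate; leave alone. Origin at the centre of its underside.
- t_nut: Loose grey T-shaped nut, 34x35x18 mm, at the front right; leave alone. Origin at the centre of its underside.
- step_block: Loose dark stepped block, 48x66x40 mm, behind the vice; leave alone. Origin at the centre of its underside.
- red_scriber: Loose red-handled scriber, 116 mm long, 12 mm high, at the front right; leave alone. Origin at the centre of its underside.

How it is judged (in metres and radians):
On the way, in this order (a step that is already met when the one before it is completed fails the run):
1. the latch bar is lifted clear of the shut catch (tilt over 0.12 rad) while the gate is still near shut (under 0.3 rad) (value of joint latch_bar above 0.12 rad and value of joint guard_gate below 0.3 rad), for 0.05 s.
2. the gate is swung open past 0.6 rad (value of joint guard_gate above 0.6 rad), for 0.1 s.
At the end, for the whole second after the job is handed in: The gate stands still hooked open (gate angle over 0.75 rad) with the latch bar down on the floor of the open catch's slot (tilt within 0.04 rad of level) and at rest, released by the robot (value of joint guard_gate above 0.75 rad and value of joint latch_bar between -0.04 and 0.04 rad and velocity of joint guard_gate between -0.03 and 0.03 rad/s and velocity of joint latch_bar between -0.05 and 0.05 rad/s); the robot touches nothing.
It fails at once if the latch bar is pressed against a catch with more than 15 N (contact force between bar_blade and guard_base above 15 N).
It fails at once if a loose thing on the bench is moved more than 20 mm (distance of any of hex_nut, t_nut, step_block, red_scriber from where it was at the start of the episode above 0.02 m).
It also fails if it takes over 64 s, if anything falls off the work surface, if the arm or the gripper's body presses on something with over 40 N, if the wrist force passes 120 N, or if a joint passes its speed limit or range.

## Working session

There is one attempt and no reset: what is moved stays moved. The work goes in short steps, each a Python script; the robot and the scene stay as the last script left them, time stands still between calls to the robot, and variables do not carry over. Pictures are saved under pics/ and viewed, about 8 in all and at most 12, crops included, and the job is handed in when it is done.

```bash
mkdir -p pics; ls; python3 - <<'E'
from station import robot, hand, solver, get_image, status
import cv2,numpy as np,pickle
d={}
for n in("scene","top"):
    g=get_image(n); d[n]=g
    cv2.imwrite(f"pics/{n}0.png",g["pixels"][:,:,::-1])
    print(n,g["mtx"],g["D"],g["extrinsics"])
pickle.dump(d,open("im0.pkl","wb"))
print(status.get_clock(),status.get_ee_rot())
E
```

```text
pics
scene [[480.7913786    0.         324.81321721]
 [  0.         480.7913786  235.7651207 ]
 [  0.           0.           1.        ]] [-0.04552707  0.          0.          0.          0.        ] [[ 0.85194979 -0.34474742  0.39412024  0.15362487]
 [-0.52357533 -0.57106895  0.63225717 -0.4494208 ]
 [ 0.0071008  -0.745003   -0.66702332  0.77748694]
 [ 0.          0.          0.          1.        ]]
top [[451.30880626   0.         326.59533213]
 [  0.         451.30880626 237.52612237]
 [  0.           0.           1.        ]] [0.01263848 0.         0.         0.         0.        ] [[ 0.00851315 -0.99505022  0.09900806  0.44306843]
 [-0.99989554 -0.00731419  0.01246644  0.14523918]
 [-0.01168057 -0.09910384 -0.99500854  0.99192583]
 [ 0.          0.          0.          1.        ]]
0.1 [[-4.51194785e-04  4.06761610e-01  9.13534230e-01]
 [-1.29932062e-03  9.13533313e-01 -4.06761844e-01]
 [-9.99999054e-01 -1.37050269e-03  1.16332281e-04]]
```

View pics/scene0.png

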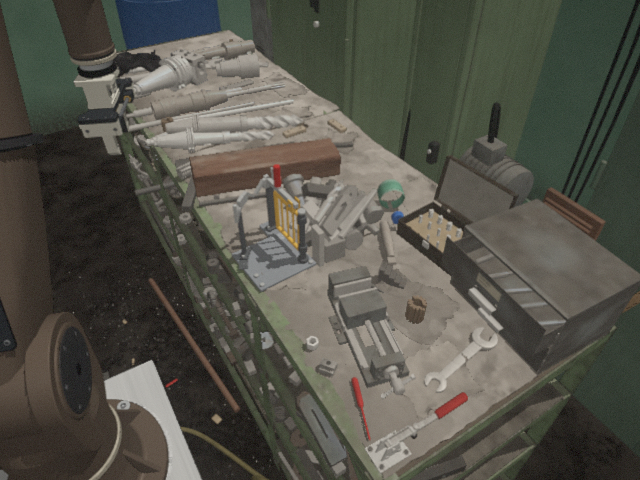

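View pics/top0.png

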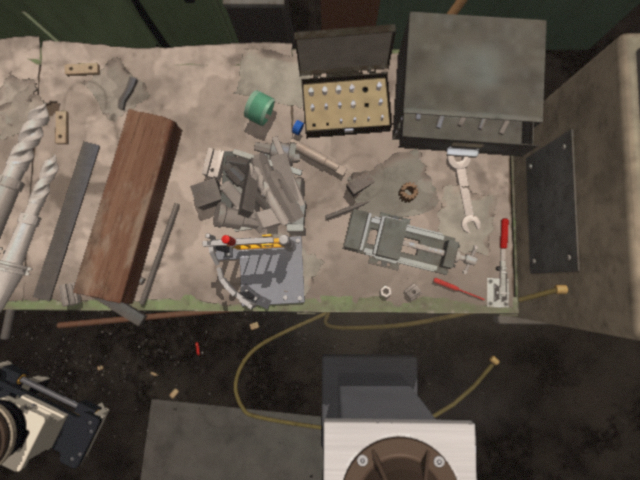

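Both views show the gate: in the top image it spans about (205..300, 235..300), with the red handle near (228,239). In the scene image the handle is near (277,175). I'll enlarge both.

```bash
python3 - <<'E'
import cv2,pickle
d=pickle.load(open("im0.pkl","rb"))
a=d["top"]["pixels"][220:315,195:315,::-1]; b=d["scene"]["pixels"][155:295,220:330,::-1]
a=cv2.resize(a,None,fx=6,fy=6,interpolation=cv2.INTER_CUBIC)
b=cv2.resize(b,None,fx=4.2,fy=4.2,interpolation=cv2.INTER_CUBIC)
cv2.imwrite("pics/topc.png",a);cv2.imwrite("pics/scc.png",b);print(a.shape,b.shape)
E
```

```text
(570, 720, 3) (588, 462, 3)
```

View pics/topc.png

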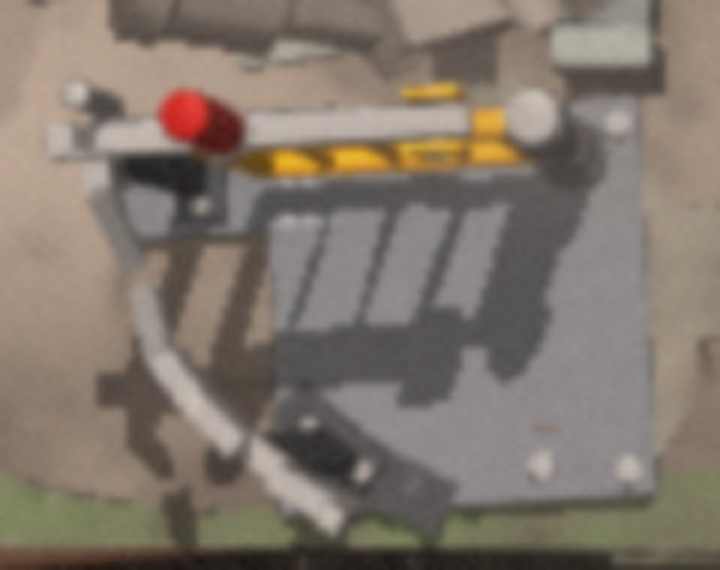

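View pics/scc.png

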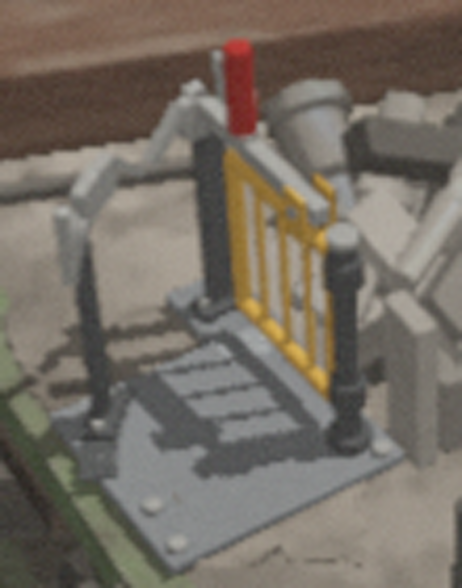

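The top crop shows the handle's top at (184,117), the post's top at (533,117), the bar running from (100,138) to (468,122), and the slot gap in the open rail at about (250,447). In the scene crop the handle's top is at (238,45) and its foot at (243,130).

```bash
cat > h.py <<'E'
import cv2,numpy as np
def ray(g,px):
    n=cv2.undistortPoints(np.array([[px]],float),g["mtx"],g["D"])[0,0]
    E=g["extrinsics"]; return E[:3,3],E[:3,:3]@np.array([*n,1])
def at(g,px,z):
    o,d=ray(g,px); return o+d*(z-o[2])/d[2]
def proj(g,P):
    E=np.linalg.inv(g["extrinsics"]); 
    return cv2.projectPoints(np.array(P,float).reshape(-1,3),cv2.Rodrigues(E[:3,:3])[0],E[:3,3],g["mtx"],g["D"])[0][:,0]
E
python3 - <<'E'
from h import *
import pickle
d=pickle.load(open("im0.pkl","rb")); T=d["top"];S=d["scene"]
t=lambda x,y,z:at(T,((x-2.5)/6+195,(y-2.5)/6+220),z)
s=lambda x,y,z:at(S,((x-1.6)/4.2+220,(y-1.6)/4.2+155),z)
H=t(184,117,.211);print("handle top",H, "scene",s(238,45,.211),"foot scene",s(243,130,.156))
a=t(100,138,.156);b=t(468,122,.156);print("bar",a,b,"len",np.linalg.norm(b-a))
v=(a-b)[:2];v/=np.linalg.norm(v);hd=np.degrees(np.arctan2(v[1],v[0]));print("dir deg",hd)
hinge=H[:2]-.095*v;print("hinge",hinge)
for z in(.17,.18,.19,.2,.21):print(z,t(533,117,z),s(342,232,z))
sl=t(250,447,.155);r=sl[:2]-hinge
print("slot",sl,np.linalg.norm(r),"angle",np.radians((np.degrees(np.arctan2(r[1],r[0]))-hd)))
E
```

```text
handle top [0.51675069 0.3315433  0.211     ] scene [0.51736955 0.33060755 0.211     ] foot scene [0.51836469 0.33395773 0.156     ]
bar [0.51519663 0.3705857  0.156     ] [0.52103239 0.2562929  0.156     ] len 0.11444169232977303
dir deg 92.92297216597211
hinge [0.52159506 0.23666689]
0.17 [0.52140648 0.23460014 0.17      ] [0.51254599 0.21782968 0.17      ]
0.18 [0.52045337 0.23351293 0.18      ] [0.5066377 0.2068459 0.18     ]
0.19 [0.51950027 0.23242571 0.19      ] [0.50072941 0.19586211 0.19      ]
0.2 [0.51854717 0.2313385  0.2       ] [0.49482111 0.18487833 0.2       ]
0.21 [0.51759406 0.23025129 0.21      ] [0.48891282 0.17389455 0.21      ]
slot [0.42033162 0.32141542 0.155     ] 0.13204770660680354 angle 0.8229346372134634
```

Both cameras agree on the handle to within 1 mm. The hinge is at about (0.521, 0.236) with its y axis at 92.9°. The gap I marked is the near edge of the open slot, so the slot's middle should be near 0.87 rad. Next I approach and close at the lowest squeeze.

```bash
cat >> h.py <<'E'
from station import robot, hand, solver, get_image, status
HX=np.array([.5217,.2362]); HD=np.radians(92.9); PZ=robot.pinch_z
def pose(g,t,off=0,dz=0):
    "TCP pose for gate angle g, bar tilt t; off = shift along swing direction"
    r=.030+.065*np.cos(t)-.044*np.sin(t); z=.150+.044*np.cos(t)+.065*np.sin(t)
    a=HD+g; u=np.array([np.cos(a),np.sin(a)]); s=np.array([-u[1],u[0]])
    p=HX+r*u+off*s
    y=np.array([-s[0],-s[1],0]); x=np.array([0,0,-1.])
    return np.array([*p,z-PZ+dz]), np.column_stack([x,y,np.cross(x,y)])
def fs(g):
    "force on tool: swing, outward, up"
    f=status.get_ft_force(); a=HD+g; u=np.array([np.cos(a),np.sin(a)])
    return np.round([f[:2]@[-u[1],u[0]],f[:2]@u,f[2]],2)
E
python3 - <<'E'
from h import *
for g,t,dz in[(0,0,.1),(0,.22,0),(.5,.22,0),(.9,.13,0),(1.05,0,0),(1.05,0,.1)]:
    q=solver.solve_ik(*pose(g,t,dz=dz)); print(None if q is None else np.round(q,1))
p=np.array(status.get_eef_pos())
robot.line_to(p+[0,0,.1],speed=.2)
robot.move_ptp(*pose(0,0,dz=.1))
hand.set_gripper(.045)
print(status.get_clock(),fs(0))
robot.line_to(pose(0,0)[0],speed=.08,contact_N=4)
print(status.get_eef_pos(),pose(0,0)[0],fs(0))
for w in(.03,.022):
    hand.set_gripper(w,3); print(status.get_width(),fs(0))
hand.set_gripper(0.0,3); print(status.get_width(),fs(0),status.get_clock())
g=get_image("scene");cv2.imwrite("pics/s1.png",cv2.resize(g["pixels"][120:300,200:350,::-1],None,fx=3.3,fy=3.3))
E
```

```text
[-52.2  22.3  21.   89.   -8.3  70.2 -26.9]
[-50.5  25.8  19.8  96.6  -9.8  59.4 -24.6]
[-48.3  21.7  13.7 101.9  -6.   57.   -0.7]
[-45.4  18.8   9.2 106.7  -3.6  54.7  19.8]
[-44.3  18.    7.4 109.2  -2.9  53.   27.6]
[-45.6  12.5   8.7 101.2  -2.1  66.4  26.8]
3.0 [ 0.69 -0.22 -1.04]
[0.51721186 0.33126516 0.1757757 ] [0.51689367 0.33107834 0.1752    ] [0.17 0.98 0.18]
0.029879623802779132 [ 0.44 -1.2   0.81]
0.02187421314051014 [0.12 0.36 0.15]
0.01587329054653961 [-1.   -0.38 -0.73] 5.5917
```

View pics/s1.png

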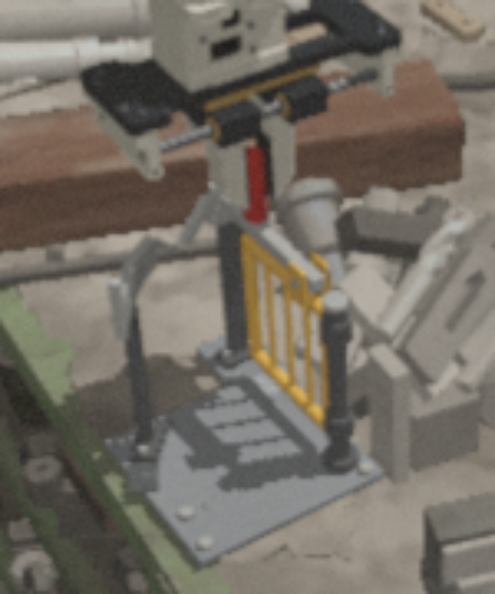

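The handle is held at 15.9 mm width with only about 1 N of side force, and the red handle at (257,185) is between the pads. Next I lift it and swing to 0.68 rad.

```bash
python3 - <<'E'
from h import *
hand.set_gripper(0.0,15); print(fs(0))
for t in np.arange(.04,.241,.04):
    robot.line_to(*pose(0,t),speed=.03); print(round(t,2),fs(0))
robot.hold(.1)
for g in np.arange(.04,.681,.04):
    robot.line_to(*pose(g,.24),speed=.06)
    if abs(fs(g)).max()>6: print("high",g,fs(g))
print(status.get_width(),fs(.68),status.get_clock())
g=get_image("scene");cv2.imwrite("pics/s2.png",cv2.resize(g["pixels"][120:300,200:350,::-1],None,fx=3.3,fy=3.3))
E
```

```text
[-0.21 -0.47 -0.48]
0.04 [ 0.37  1.29 -4.43]
0.08 [ 0.87  1.96 -4.12]
0.12 [-0.3   1.81 -3.11]
0.16 [-0.13  1.54 -4.01]
0.2 [ 0.35  1.21 -3.85]
0.24 [ 0.68  1.35 -4.3 ]
high 0.32 [-0.06 -2.16 -6.02]
high 0.36 [-0.01 -3.08 -6.38]
high 0.39999999999999997 [ 0.02 -4.39 -7.95]
high 0.44 [-0.77 -5.71 -7.22]
high 0.48 [ 0.15 -4.75 -8.45]
high 0.52 [ 0.05 -5.16 -8.99]
high 0.56 [ 0.04 -5.8  -8.52]
high 0.6000000000000001 [-0.52 -6.41 -9.33]
high 0.64 [-0.01 -5.78 -8.6 ]
high 0.68 [ 0.27 -6.92 -9.56]
0.015133690982390336 [ 0.27 -6.92 -9.56] 11.7583
```

View pics/s2.png

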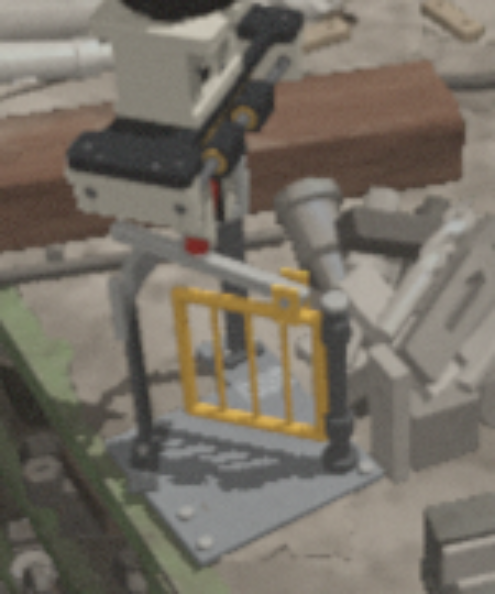

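At this angle the bar is up and the gate open, with the bar's tip above the open catch's rail at about (125,235). The radial and vertical forces grew slowly to 7–10 N because my hinge estimate is a little off. Next I lower the bar to just above the rail and loosen the jaws into a cage.

```bash
python3 - <<'E'
from h import *
G=.68
hand.set_gripper(0.0,8); print(fs(G))
p,R=pose(G,.24)
for k,t in enumerate((.22,.20,.18,.165,.15)):
    q,_=pose(G,t); 
    robot.line_to(q,R,speed=.02); f=fs(G); print(t,f)
    if f[2]>-1.: break
# loosen
hand.set_gripper(.0195,8); robot.hold(.5); print(status.get_width(),fs(G),status.get_clock())
g=get_image("scene");t=get_image("top")
import pickle;pickle.dump({"scene":g,"top":t},open("im3.pkl","wb"))
a=cv2.resize(g["pixels"][170:270,215:325,::-1],None,fx=3.6,fy=3.6,interpolation=cv2.INTER_CUBIC)
b=cv2.resize(t["pixels"][220:320,195:305,::-1],None,fx=3.6,fy=3.6,interpolation=cv2.INTER_CUBIC)
cv2.imwrite("pics/s3.png",np.hstack([a,b]))
E
```

```text
[-0.38 -5.45 -9.31]
0.22 [-1.18 -5.64 -7.75]
0.2 [-1.44 -3.85 -6.69]
0.18 [-0.38 -3.26 -5.01]
0.165 [-1.02 -2.74 -2.26]
0.15 [ 1.33 -4.07  5.3 ]
0.018905447371290993 [ 0.27 -0.76  0.25] 14.1
```

View pics/s3.png

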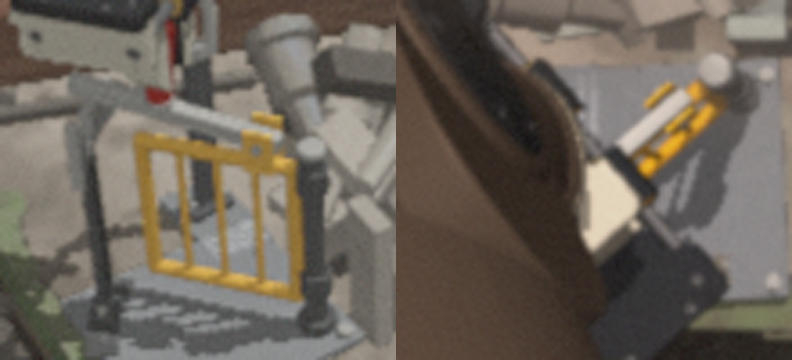

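The bar lies on the rail and all forces are near zero. Next I drag it, loose in the cage, until it stops in the slot.

```bash
cat >> h.py <<'E'
def favg(g,n=8):
    a=[]
    for _ in range(n): a.append(fs(g)); robot.hold(.01)
    return np.round(np.mean(a,0),2)
E
python3 - <<'E'
from h import *
z0=status.get_eef_pos()[2]; g=.68; stop=False
while g<1.06:
    g+=.015
    p,R=pose(g,.13); p[2]=z0
    hit=robot.line_to(p,R,speed=.012,contact_N=5)
    f=favg(g,5); print(round(g,3),hit,f)
    if hit or f[0]<-3.2: break
print("tcp",status.get_eef_pos(),status.get_clock())
E
```

```text
0.695 False [ 0.    0.48 -0.1 ]
0.71 False [-0.65  0.16 -0.58]
0.725 False [-1.37 -0.62 -0.54]
0.74 False [-1.41  0.16  0.35]
0.755 False [-0.77 -0.02  0.51]
0.77 False [-1.65  0.02  0.57]
0.785 False [-1.45 -0.46  0.66]
0.8 False [-0.93 -0.89  0.58]
0.815 False [-1.05 -0.86  0.2 ]
0.83 False [-0.85 -0.64  0.39]
0.845 False [-0.89 -0.31 -0.49]
0.86 False [ 0.05 -0.19 -0.09]
0.875 False [-0.79  0.01 -0.16]
0.89 False [-1.51  0.05 -0.62]
0.905 True [-2.04 -0.14  1.23]
tcp [0.4501287  0.28860164 0.18449522] 18.6833
```

Contact came at a command of 0.905 rad, or about 0.89 for the gate with the finger gap. I'll ease off, let the bar drop, and look.

```bash
python3 - <<'E'
from h import *
z0=status.get_eef_pos()[2]
p,R=pose(.882,.10); p[2]=z0
robot.line_to(p,R,speed=.012); robot.hold(.6); print(favg(.88))
g=get_image("scene")
a=cv2.resize(g["pixels"][175:255,215:325,::-1],None,fx=7,fy=7,interpolation=cv2.INTER_CUBIC)
cv2.imwrite("pics/s4.png",a)
# predicted px (crop) of handle axis foot & bar end top for gate angle/tilt
for G in(.82,.85,.88,.91):
  for t in(0,.13):
    u=np.array([np.cos(HD+G),np.sin(HD+G)]); P=[]
    for y,z in((.065,.006),(.121,.006)):
        r=.03+y*np.cos(t)-z*np.sin(t); P.append([*(HX+r*u),.15+z*np.cos(t)+y*np.sin(t)])
    print(G,t,np.round((proj(g,P)-[215,175])*7+3).tolist())
print(status.get_clock())
E
```

```text
[-0.    0.04 -0.06]
0.82 0 [[290.0, 209.0], [109.0, 191.0]]
0.82 0.13 [[292.0, 188.0], [108.0, 150.0]]
0.85 0 [[288.0, 215.0], [105.0, 201.0]]
0.85 0.13 [[290.0, 193.0], [104.0, 159.0]]
0.88 0 [[286.0, 221.0], [101.0, 210.0]]
0.88 0.13 [[288.0, 199.0], [100.0, 169.0]]
0.91 0 [[284.0, 227.0], [97.0, 219.0]]
0.91 0.13 [[286.0, 205.0], [97.0, 178.0]]
19.6917
```

View pics/s4.png

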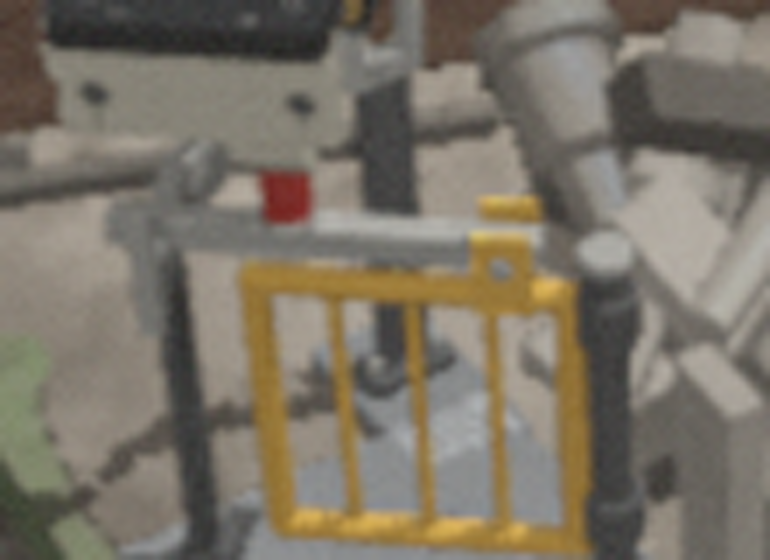

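The handle's foot at (288,218) matches tilt 0 at a gate angle of about 0.87, so the bar looks level in the slot. Next I release, back off upward and check without the arm in the way.

```bash
python3 - <<'E'
from h import *
hand.set_gripper(.04); print(favg(.88))
p=np.array(status.get_eef_pos()); robot.line_to(p+[0,0,.12],speed=.08)
robot.line_to(p+[-.02,.12,.2],speed=.15)
robot.hold(.5)
im=[]
for n,(x,y) in(("scene",(215,165)),("top",(195,225))):
    g=get_image(n); im.append(cv2.resize(g["pixels"][y:y+85,x:x+85,::-1],None,fx=4.7,fy=4.7,interpolation=cv2.INTER_CUBIC))
    for G in(.84,.87,.90):
      for t in(0,.13):
        u=np.array([np.cos(HD+G),np.sin(HD+G)]);P=[]
        for y_,z in((.065,.006),(.065,.061),(.121,.006)):
            r=.03+y_*np.cos(t)-z*np.sin(t); P.append([*(HX+r*u),.15+z*np.cos(t)+y_*np.sin(t)])
        print(n,G,t,np.round((proj(g,P)-[x,y])*4.7+2+[400*(n=="top"),0]).tolist())
cv2.imwrite("pics/s5.png",np.hstack(im)); print(im[0].shape,status.get_clock())
E
```

```text
[ 0.02 -0.38  0.04]
scene 0.84 0 [[194.0, 190.0], [182.0, 89.0], [71.0, 180.0]]
scene 0.84 0.13 [[195.0, 176.0], [200.0, 75.0], [71.0, 152.0]]
scene 0.87 0 [[192.0, 194.0], [181.0, 93.0], [69.0, 186.0]]
scene 0.87 0.13 [[193.0, 179.0], [199.0, 79.0], [68.0, 158.0]]
scene 0.9 0 [[191.0, 198.0], [180.0, 97.0], [66.0, 192.0]]
scene 0.9 0.13 [[192.0, 183.0], [198.0, 82.0], [66.0, 164.0]]
top 0.84 0 [[662.0, 257.0], [635.0, 256.0], [569.0, 368.0]]
top 0.84 0.13 [[660.0, 254.0], [646.0, 237.0], [563.0, 366.0]]
top 0.87 0 [[668.0, 261.0], [641.0, 261.0], [578.0, 375.0]]
top 0.87 0.13 [[666.0, 258.0], [651.0, 242.0], [572.0, 373.0]]
top 0.9 0 [[673.0, 266.0], [647.0, 265.0], [587.0, 382.0]]
top 0.9 0.13 [[672.0, 263.0], [657.0, 246.0], [581.0, 380.0]]
(400, 400, 3) 23.7
```

View pics/s5.png

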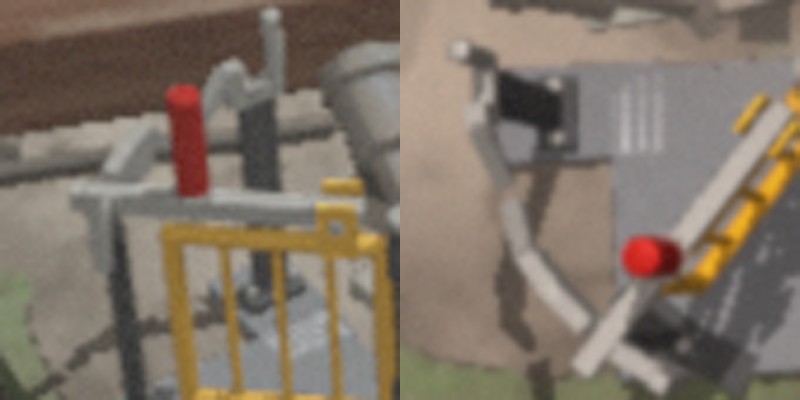

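With the arm clear, the handle's top is at (183,91) in the scene view and (640,257) in the top view. Both match tilt 0 (predicted (181,93) and (641,261)), not 0.13, at a gate angle of about 0.86. The bar also sits below the rail tops, between the two rail pieces.

```bash
python3 -c "
from station import robot; robot.close_job()"
```

```text
the job is handed in; nothing more can be done
```

The gate is hooked open, the bar is down in the open catch's slot, and the job is handed in; no verdict is reported. It took about 24 s of the 64 s allowed.

I gripped the red handle and lifted the bar to about 0.24 rad. I swung the gate to about 0.68 rad, lowered the bar onto the open catch's rail and loosened the jaws. I then dragged it loose until it stopped, eased off so it dropped, released it and backed away.

**Final position:** with the arm clear, both cameras show the gate standing at about 0.86 rad. The handle's top was within about 4 enlarged-crop pixels (1 camera pixel) of the position predicted for a level bar. That is far from where it would be if the bar were lying on the rail. The tool force was near zero just after the jaws opened.

**Disagreements:**
- **Hinge estimate:** mine was slightly off, so the handle pulled on the gripper with up to about 7 N outward and 10 N vertically while the bar was in the air.
- **Force on the catch:** the bar met the rail slightly earlier than expected, giving about 5 N on the tool as it landed. I did not measure the bar-to-catch force itself; the readings I took at the tool while the bar was on a catch stayed around 5 N.
- **Loose things:** I did not look at them again afterwards; the arm never went near them.

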